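# Hold a relay module on the test contacts

### The job

Test the relay module with the orange head: lower the fixture's hinged cover gently onto its stop, then take the module from the rack, pass it upright down through the slot in the cover and press it onto the spring contacts below without forcing it. Nothing latches it and the springs push it back, so finish still gripping it there, upright and with the contacts well pressed down, for the reading. Leave the other modules in the rack, and the solder reel and the tip cleaner where they are.

Things in the scene. Friction and masses are not known exactly. Their poses are not given: they have to be found in the camera images.
- fixture: test fixture fixed on the bench: white case 300 (x) by 250 (y) by 75 mm high; origin: centre of the underside, z up, its -x side towards the robot (yaw within 0.35 rad). Red stop button on top at x -128, y +90 mm (102 mm high). A well 46 (x) by 84 (y) mm opens in its top, spring contacts at the bottom, both centred on the origin's vertical axis
- cover (a joint): hinge of the fixture's cover, a brown plate 160 (x) by 180 (y) by 10 mm with green corner pads and lip, 0.38 kg; rad, 0 = level on its stop (top face 88 mm above the bench), positive = opened upward, at most 1.3. Friction hinge at the far (+x) side, parallel to the fixture's y: the open cover leans up towards -x and stays at any angle; 1 to 3 N on the lip lowers it, 5 N lifts it
- cover_hinge (a point): point on the cover's hinge axis, in the middle of the cover's width, 83 mm above the bench and 85 mm towards the fixture's +x from its origin
- cover_lip (a point): middle of the top face of the cover's green lip handle (70 mm wide along y, 27 mm deep, 10 mm thick, at the free -x edge): 180 mm from the hinge axis along the plate, 5 mm above the plane through it. Turns with the cover: x along the plate to the hinge, z out of the top face. A place to push the cover down with closed fingertips
- slot (a point): centre of the slot's mouth, level with the top of the black collar (34 by 68 mm, 4 mm proud of the cover's top face), 85 mm from the hinge axis along the plate; turns with the cover. Through slot 16 mm (x) by 50 mm (y), 14 mm deep, mouth rounded with 4 mm radius. Cover down: mouth 92 mm above the bench, on the fixture origin's vertical axis
- contacts (a joint): travel of the spring contacts (two rows of brass pins, 10 by 42 mm) under the slot; m, 0 = free (pin tops 38 mm above the bench), 0.006 = bottomed, positive = pressed down. The push is 2.7 N to start and 8.1 N at the bottom
- rack: brown block fixed on the bench, 60 (x) by 196 (y) by 40 mm high, origin: centre of the underside, z up. Three upright pockets 18 (x) by 50 (y) mm, 34 mm deep (floor 6 mm above the bench), at y = -60, 0 and +60 mm, one module standing in each
- module: the relay module to test: white housing with an orange head, 14 (x) by 46 (y) by 110 mm high (z), 60 to 125 g; origin: centre of its foot, which has brass contact strips. Stands upright in one of the rack's pockets, its x and y along the rack's. It may go into the slot either way round
- module_head (a point): point inside the module's orange head, on its axis 92 mm above the foot and 18 mm below the top: the place to grip, across the 14 mm
- spare_a: another module of the same size, grey with a dark head, in the rack; origin: centre of its foot. To be left
- spare_b: another module of the same size, grey with a dark head, in the rack; origin: centre of its foot. To be left
- reel: reel of solder wire with green flanges, 56 mm across, 44 mm high, standing loose on the bench; origin: centre of its underside
- cleaner: tip cleaner, black pot with a steel rim and brass wool, 68 mm across, 44 mm high, loose on the bench; origin: centre of its underside

How it is judged:
On the way, in this order (a step that is already met when the one before it is completed fails the run):
1. the cover is down on its stop (value of joint cover below 0.03 rad and velocity of joint cover above -0.05 rad/s), for 0.2 s.
2. the module's foot has passed down through the slot of the closed cover (value of joint cover below 0.04 rad and z of module in the frame of slot below -0.016 m and horizontal distance between module and slot below 0.008 m and angle between module's own z axis and vertical below 0.15 rad), for 0.1 s.
At the end, for the whole second after the job is handed in: The cover is down on its stop (within 0.04 rad); the module stands through the slot, its foot within 6 mm of the slot's axis and within 5 degrees of upright, at rest; it presses the spring contacts down by more than 2 mm of their 6 mm, and the fingers still grip it (more than 2 N) (value of joint cover below 0.04 rad and horizontal distance between module and slot below 0.006 m and z of module in the frame of fixture below 0.0365 m and angle between module's own z axis and vertical below 0.09 rad and value of joint contacts above 0.002 m and contact force between the fingers and module above 2 N and linear speed of module below 0.02 m/s); the arm keeps its last pose, push and grip.
It fails at once if the cover slams onto its stop (faster than 1.2 rad/s over the last 0.15 rad) (value of joint cover below 0.15 rad and velocity of joint cover below -1.2 rad/s).
It fails at once if the module is forced onto the fixture with more than 35 N (contact force between module and fixture above 35 N).
It fails at once if another module is pulled from its pocket or knocked over (distance of any of spare_a, spare_b from where it was at the start of the episode above 0.02 m).
It fails at once if the solder reel or the tip cleaner is pushed away (distance of any of reel, cleaner from where it was at the start of the episode above 0.025 m).
It also fails if it takes over 64 s, if anything falls off the work surface, if the arm or the gripper's body presses on something with over 40 N, if the wrist force passes 120 N, or if a joint passes its speed limit or range.

### The arm

A 6-joint arm with a two-finger parallel gripper is mounted at the origin on the work surface. World frame = base frame: x ahead of the robot, y to its left, z up, the work surface at z = 0. Lengths are in m, angles in rad, forces in N, time in s.
With the tool pointing down it reaches from about 0.275 to 0.75 m from the base axis. Payload 10.2 kg.
Tool frame: the origin (TCP) lies midway between the tips of the shut fingers; the grasp point (between the pads) lies 19 mm behind it; z points along the fingers, y is the line along which they close (so a half turn about z gives the same grasp; the last joint's range is limited). The gripper opens to 88 mm and grips with 3 to 60 N. Pads are 18 mm wide; open, the fingers measure 123 mm over their backs; the gripper's body (75 mm by 187 mm) begins 45 mm behind the grasp point.
Start: joints at [-1.513, 0.313, 1.498, -0, 1.331, -0.223], TCP at [0.145, -0.504, 0.239] pointing down, gripper open.
Joint ranges: [-2.94, 2.94], [-0.97, 2.17], [0.19, 2.56], [-1.23, 4.37], [0.02, 3.11], [-2.88, 2.88]. Speed limits (rad/s): [2.39, 2.39, 3.01, 3.14, 3.14, 3.14].

### API

Orientations are given as a unit quaternion [x, y, z, w].
In Python, from cell import r gives the robot as it stands.
- The arm moves only by the shell command python3 -m jog 'ROWS' [OPENING] [FORCE]. ROWS is JSON, a list of rows, each a list of 2 entries, a list of its own where there are three numbers: the shift along the tool's x, y, z in cm, then the turn about the tool's z in rad. In form: [[[tx, ty, tz], twist], ...]. A call has 1 to 10 rows; each row shifts and turns the commanded pose from where the row before left it, along the tool's axes as they then stand; what a row does not reach is not made up. A row lasts 1/8 s, in which the tool goes at most 62.5 mm and 10.7 degrees, less where a joint would pass 70% of its speed; a pose out of reach is approached as far as the arm can. A call with a gripper value outside its range is refused whole. OPENING is the gripper's target within -1 to 1 (shut at 1, half-way at 0, fully open at -1), set as the call begins (- or left out, the last holds). The fingers move at their own pace and stop on an object; FORCE is the grip in N (left out, the last holds). Time passes only in rows, so rows that do not move let the fingers close. It gives the time, the measured TCP pose, the force, the opening and the grip force at its end, in the units of the state.
- r.sense(): the state, without advancing time (a new reading comes with each control period).
- r.camera(name): name is "side" or "top"; returns (picture, depth): 384x512x3 uint8, red, green, blue; 384x512 float32, m along the optical axis (not along the pixel's ray), 0 where there is no reading.
- r.camera_params(name): a dict with "vfov" (degrees; the focal length in pixels is half the picture's height over the tangent of half this angle, whatever the lens; pixels are square), "cx", "cy" (the principal point, pixels), "world_to_cam" (4x4, takes a point from world to camera coordinates). Camera axes: x right, y down, z forward; pixel columns grow to the right and rows downward; lengths in m; the calibration is good to about 2 mm. A picture is of the moment at which its call begins. camera_params takes no time and is no camera call.
- r.finish_job(): hands the job in; it is judged then, once.
The state is a dict: "t": time; "joint_positions": joint angles; "dq": joint speeds; "effort": joint torques, N m; "position": TCP position; "tool_rot": TCP orientation; "ft_force": force on the tool from outside, world axes, zero at the start; "torque": the same for the moment, N m; "width": finger opening in m; "gripper_force": force on a finger pad.
Only numpy, scipy, OpenCV 4.12 (cv2) and the standard library are available. Lean on these libraries where they do the work, as an engineer would, in place of code of your own. Each camera call takes 0.05 s, during which the arm holds its last target. There are 200 camera calls.

## Working session

There is one attempt and no reset: what is moved stays moved. The work goes in short steps, Python scripts to look and compute and a shell command to move; the robot and the scene stay as the last step left them, time stands still between calls to the robot, and variables do not carry over. Pictures are saved under pics/ and viewed, at most 10 in all, crops included, and the job is handed in when it is done.

```bash
mkdir -p pics; ls
cat > h.py <<'E'
import numpy as np, cv2
from cell import r
def params(n):
    p=r.camera_params(n); f=192/np.tan(np.radians(p["vfov"])/2)
    return f,p["cx"],p["cy"],np.array(p["world_to_cam"])
def cloud(n,d):
    f,cx,cy,T=params(n); v,u=np.mgrid[:384,:512]
    P=np.stack([(u-cx)/f*d,(v-cy)/f*d,d],-1)
    R=T[:3,:3];t=T[:3,3]
    W=(P-t)@R   # R^T (P-t)
    W[d==0]=np.nan
    return W
def pix(n,X):
    f,cx,cy,T=params(n); c=T[:3,:3]@np.array(X)+T[:3,3]
    return cx+f*c[0]/c[2],cy+f*c[1]/c[2]
def ray(n,u,v,z):
    f,cx,cy,T=params(n); R=T[:3,:3];o=-R.T@T[:3,3]
    d=R.T@np.array([(u-cx)/f,(v-cy)/f,1]); return o+d*(z-o[2])/d[2]
E
python3 - <<'E'
from h import *
im=[]
for n in("top","side"):
    a,d=r.camera(n); np.savez(n+".npz",a=a,d=d); cv2.imwrite(f"pics/{n}0.png",a[...,::-1])
    print(n,r.camera_params(n),(d==0).mean())
print(r.sense())
E
```

```text
pics
top {'vfov': 55.61342978111718, 'cx': 255.91350827385796, 'cy': 190.67984777446617, 'world_to_cam': array([[ 0.05485094, -0.99848864,  0.00343721, -0.09251771],
       [-0.97788244, -0.05441416, -0.20195303,  0.58962613],
       [ 0.20183484,  0.00771612, -0.97938918,  0.8417946 ],
       [ 0.        ,  0.        ,  0.        ,  1.        ]])} 0.004216512044270833
side {'vfov': 44.18763760446828, 'cx': 252.46251606706198, 'cy': 186.9863169203519, 'world_to_cam': array([[-0.8140759 , -0.58049677, -0.01743372,  0.44930137],
       [-0.3772998 ,  0.55146105, -0.74399971,  0.32085706],
       [ 0.44150344, -0.59909449, -0.66795246,  0.82549936],
       [ 0.        ,  0.        ,  0.        ,  1.        ]])} 0.004155476888020833
{'t': 0.1, 'joint_positions': array([-1.51339626e+00,  3.13381141e-01,  1.49833572e+00,  3.57607839e-05,
        1.33100441e+00, -2.23454615e-01]), 'dq': array([ 0.00019458, -0.00244359, -0.00168125, -0.00078715, -0.00183821,
       -0.00047988]), 'effort': array([ 2.66767340e-03, -4.02811074e+01, -2.52639395e+01,  6.95268949e-02,
        3.42661247e-02, -6.38190591e-05]), 'position': array([ 0.14547469, -0.50422214,  0.23823446]), 'tool_rot': array([ 9.90156712e-01,  1.39962022e-01,  6.41057564e-05, -5.60924414e-04]), 'ft_force': array([-0.19135714, -0.10272868,  0.22957036]), 'torque': array([-0.03219078,  0.0078384 , -0.02565555]), 'gripper_force': 0.0, 'width': 0.08778623521774619}
```

View pics/top0.png

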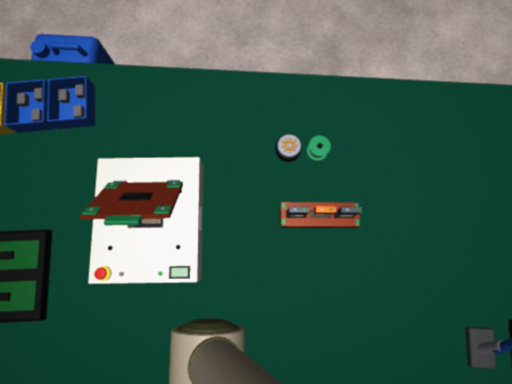

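View pics/side0.png

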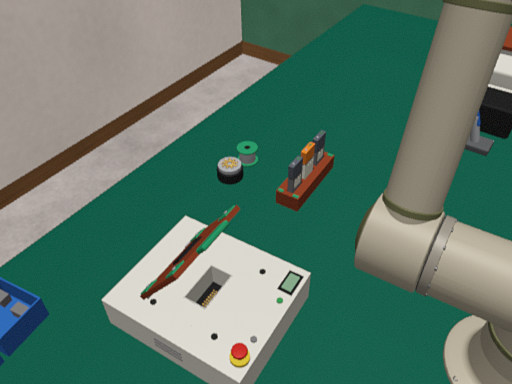

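The top view shows the fixture around (145,220) with its cover open, the lip at (123,219), and the red button at (102,273). The rack is at (320,215) with the orange module in the middle at (326,210). The reel and cleaner sit beyond the rack at (319,147) and (289,147).

Run:
```python
from h import *
for n in("top","side"):
    z=np.load(n+".npz"); a=z["a"];W=cloud(n,z["d"]); hsv=cv2.cvtColor(a,cv2.COLOR_RGB2HSV).astype(int)
    H,S,V=hsv[...,0],hsv[...,1],hsv[...,2]; x,y,zz=W[...,0],W[...,1],W[...,2]
    box=(x>0.2)&(x<.8)
    def rect(m,name):
        p=W[m]; 
        if len(p)<8: print(n,name,len(p));return
        print(n,name,len(p),"z",np.percentile(p[:,2],[5,50,95]).round(3),"rect",[np.round(q,3) for q in cv2.minAreaRect((p[:,:2]*1000).astype(np.float32))],"med",np.median(p,0).round(4))
    white=(S<50)&(V>120)&box&(zz>.065)&(zz<.085)&(y>0)
    rect(white,"case")
    rect((H<6)&(S>200)&(V>150)&box&(zz>.085)&(y>0),"button")
    rect((H<14)&(S>120)&box&(zz>.03)&(zz<.046)&(y<.0),"rack")
    rect((H>=8)&(H<20)&(S>180)&(V>170)&box&(zz>.1)&(y<.0),"orange")
    rect((S<90)&box&(zz>.112)&(zz<.12)&(y<.0)&(y>-.5)&(V<120),"spare tops")
    rect((H<14)&(S>120)&box&(zz>.09)&(y>.0)&(V<170),"cover brown")
    g=(H>55)&(H<85)&(S>120)&box&(zz>.1)&(y>0); rect(g,"green cover")
    nlab,L,st,c=cv2.connectedComponentsWithStats(g.astype(np.uint8))
    for i in range(1,nlab):
        if st[i,4]>15: print("  ",st[i],c[i].round(1),W[L==i].mean(0).round(4), W[L==i].min(0).round(3),W[L==i].max(0).round(3))
    m=(box&(zz>.09)&(y>.0)&(S>120)&(V<200)&((H<14)|g)); p=W[m]; c=p.mean(0);u,s,v=np.linalg.svd(p-c,full_matrices=False); print("plane",c.round(4),v[2].round(4),(s/len(p)**.5).round(4))
```

```text
top case 9275 z [0.072 0.074 0.077] rect [array([510.829, 202.709]), array([300.902, 251.466]), np.float64(3.979)] med [0.4677 0.1854 0.0745]
top button 29 z [0.099 0.101 0.103] rect [array([374.974, 283.289]), array([21.277, 15.491]), np.float64(21.522)] med [0.3739 0.2853 0.1012]
top rack 1029 z [0.035 0.039 0.042] rect [array([ 548.113, -220.802]), array([ 60.172, 195.118]), np.float64(2.928)] med [ 0.5355 -0.2188  0.0394]
top orange 104 z [0.108 0.115 0.118] rect [array([ 548.893, -222.677]), array([13.826, 44.482]), np.float64(3.256)] med [ 0.5482 -0.2216  0.1152]
top spare tops 128 z [0.113 0.115 0.117] rect [array([ 547.367, -220.57 ]), array([ 12.404, 164.453]), np.float64(3.057)] med [ 0.5496 -0.2763  0.1154]
top cover brown 2182 z [0.105 0.17  0.215] rect [array([491.265, 200.718]), array([205.592, 179.952]), np.float64(3.67)] med [0.5344 0.2009 0.1703]
top green cover 584 z [0.108 0.22  0.237] rect [array([437.646, 162.235]), array([360.747, 192.276]), np.float64(21.262)] med [0.4939 0.1932 0.2204]
   [105 182  14   6  44] [112.1 185.3] [0.5774 0.276  0.112 ] [0.571 0.266 
[... 1427 characters left out ...]
.236] rect [array([436.853, 166.467]), array([359.588, 184.706]), np.float64(20.989)] med [0.4831 0.2068 0.2313]
   [218 205  17  16  48] [226.4 212.1] [0.5108 0.1305 0.2095] [0.504 0.112 0.167] [0.542 0.143 0.218]
   [196 221  33  32 256] [212.3 236.4] [0.4801 0.2044 0.2329] [0.473 0.166 0.217] [0.493 0.234 0.237]
   [192 229  12  12  25] [197.  234.8] [0.5823 0.1403 0.1146] [0.576 0.123 0.102] [0.591 0.15  0.121]
   [166 261  18  17  49] [175.1 268.6] [0.4989 0.2761 0.2115] [0.495 0.259 0.193] [0.512 0.288 0.217]
   [142 280  15  13  35] [148.9 286.2] [0.5723 0.2818 0.1154] [0.569 0.266 0.103] [0.581 0.293 0.119]
plane [0.5077 0.2241 0.1844] [-0.5556 -0.3416 -0.758 ] [0.0593 0.0479 0.033 ]
```

```bash
python3 -m jog '[[[3.84,-4.13,-1],0],[[3.84,-4.13,-1],0],[[3.84,-4.13,-1],0],[[3.84,-4.13,-1],0],[[3.84,-4.13,-1],0],[[3.84,-4.13,-1],0],[[3.84,-4.13,0],0]]' 1 20; python3 -m jog '[[[3.84,-4.13,0],0],[[3.84,-4.13,0],0],[[3.84,-4.13,0],0],[[3.84,-4.13,0],0],[[3.84,-4.13,0],0],[[3.84,-4.13,0],0],[[3.84,-4.13,0],0]]'; python3 -m jog '[[[0,0,0],-0.17],[[0,0,0],-0.17],[[0,0,0],-0.17],[[0,0,0],-0.17],[[0,0,0],-0.17],[[0,0,0],-0.17],[[0,0,0],-0.17],[[0,0,0],-0.17],[[0,0,0],0]]'
```

```text
t: 0.98
position: [0.3242, -0.1506, 0.2993]
tool_rot: [0.99, 0.14, 0.0, 0.001]
ft_force: [2.2, -0.6, 0.9]
width: 0.0204
gripper_force: 0.0
t: 1.85
position: [0.5023, 0.202, 0.2984]
tool_rot: [0.99, 0.14, -0.0, 0.0]
ft_force: [0.8, -0.3, 1.4]
width: 0.0005
gripper_force: 0.0
t: 2.98
position: [0.5017, 0.2, 0.2984]
tool_rot: [0.682, 0.731, -0.0, -0.0]
ft_force: [0.7, -0.5, -0.4]
width: 0.0007
gripper_force: 0.0
```

Run:
```python
from h import *
s=r.sense();print(s["t"],s["position"],s["tool_rot"],s["ft_force"],s["width"]); a=2*np.arctan2(s["tool_rot"][1],s["tool_rot"][0]);print("xang",a)
ims=[]
for n in("top","side"):
    a,d=r.camera(n); np.savez(n+"1.npz",a=a,d=d); c=a[100:384,40:300] if n=="top" else a[100:384,80:340]; ims.append(c)
cv2.imwrite("pics/b.png",cv2.resize(np.hstack(ims),(800,437))[...,::-1])
```

```text
2.975 [0.50168883 0.20004466 0.29841937] [ 6.82499372e-01  7.30886100e-01 -2.75543168e-04 -2.02840925e-04] [ 0.7425476  -0.51331042 -0.41410845] 0.0006760497629381925
xang 1.6392388561371507
```

View pics/b.png

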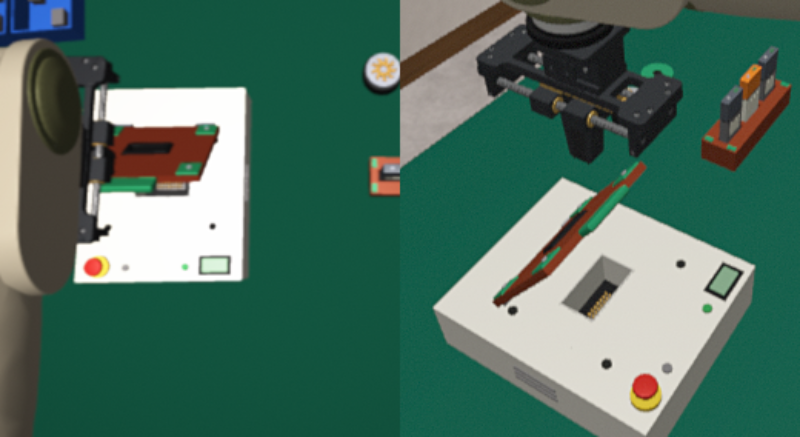

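The right half shows the closed fingers above the lip, slightly on its far side. Now I'll lower them to contact.

```bash
python3 -m jog '[[[0,0,1],0],[[0,0,1],0],[[0,0,1],0],[[0,0,1],0],[[0,0,1],0],[[0,0,0.5],0],[[0,0,0.5],0],[[0,0,0],0]]'
```

```text
t: 4.08
position: [0.5017, 0.2001, 0.2385]
tool_rot: [0.682, 0.731, -0.0, -0.0]
ft_force: [0.0, -0.4, -0.5]
width: 0.0005
gripper_force: 0.0
```

```bash
python3 -m jog '[[[0,0,1],0],[[0,-0.8,0.7],0],[[0,-0.8,0.7],0],[[0,-0.7,0.8],0],[[0,-0.7,0.8],0],[[0,-0.6,0.85],0]]';python3 - <<'E'
from h import *
for n in("side",):
    a,d=r.camera(n); W=cloud(n,d); hsv=cv2.cvtColor(a,cv2.COLOR_RGB2HSV).astype(int);H,S,V=hsv[...,0],hsv[...,1],hsv[...,2]
    m=(H>55)&(H<85)&(S>120)&(W[...,2]>.09)&(W[...,1]>0)&(W[...,0]>.2)
    nl,L,st,c=cv2.connectedComponentsWithStats(m.astype(np.uint8))
    for i in range(1,nl):
        if st[i,4]>15: p=W[L==i].mean(0); print(c[i].round(),p.round(3),"ang",np.arctan2(p[2]-.088,.596-p[0]).round(3))
    cv2.imwrite("pics/c.png",cv2.resize(a[100:384,80:340],(780,580))[...,::-1])
E
```

```text
t: 4.82
position: [0.4653, 0.1976, 0.1898]
tool_rot: [0.682, 0.731, 0.0, -0.0]
ft_force: [-0.9, 0.4, 1.4]
width: 0.0002
gripper_force: 0.9
[247. 227.] [0.461 0.138 0.207] ang 0.722
[197. 239.] [0.579 0.144 0.108] ang 0.872
[230. 262.] [0.446 0.205 0.193] ang 0.61
[192. 289.] [0.471 0.273 0.177] ang 0.619
[151. 290.] [0.571 0.28  0.105] ang 0.593
```

View pics/c.png

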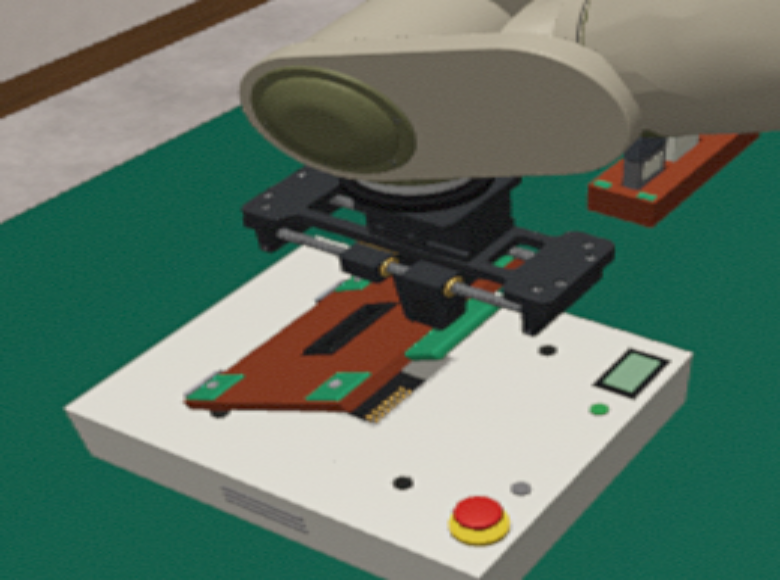

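The closed fingertips rest on the lip and the cover is already at about 0.6 rad, so I'll keep following the arc.

```bash
python3 -m jog '[[[0,-0.6,0.85],0],[[0,-0.6,0.9],0],[[0,-0.5,0.95],0],[[0,-0.5,0.95],0],[[0,-0.4,1],0],[[0,-0.4,1],0],[[0,-0.3,1],0],[[0,-0.2,1],0]]';python3 -m jog '[[[0,-0.1,0.7],0],[[0,-0.1,0.6],0],[[0,0,0.4],0],[[0,0,0.3],0],[[0,0,0.2],0]]'
```

```text
t: 5.88
position: [0.4307, 0.1951, 0.113]
tool_rot: [0.682, 0.731, -0.0, -0.0]
ft_force: [1.7, -0.3, 1.9]
width: 0.0007
gripper_force: 0.7
t: 6.5
position: [0.4289, 0.195, 0.0916]
tool_rot: [0.682, 0.731, -0.0, -0.0]
ft_force: [-1.1, 0.8, 1.6]
width: 0.0005
gripper_force: 0.6
```

```bash
python3 -m jog '[[[0,0,0.2],0],[[0,0,0.15],0],[[0,0,0.1],0],[[0,0,0],0]]'; python3 -m jog '[[[0,0,0.05],0],[[0,0,0.05],0],[[0,0,0],0],[[0,0,0],0]]'
```

```text
t: 7.0
position: [0.429, 0.195, 0.0883]
tool_rot: [0.682, 0.732, 0.0, 0.0]
ft_force: [-6.5, -1.0, 14.4]
width: 0.0004
gripper_force: 7.6
t: 7.5
position: [0.429, 0.195, 0.0882]
tool_rot: [0.682, 0.732, 0.0, 0.0]
ft_force: [-11.4, -3.9, 26.9]
width: 0.0006
gripper_force: 13.4
```

The force rising to 27 N with z steady at 88 mm means the cover is on its stop. I'll lift off and go above the rack.

```bash
python3 -m jog '[[[0,0,-0.5],0],[[0,0,-2],0],[[0,0,-4],0],[[0,0,-5],0],[[0,0,-4],0],[[0,0,-1],0]]' 0 && python3 -m jog '[[[-5.31,1.13,0],0],[[-5.31,1.13,0],0],[[-5.31,1.13,0],0],[[-5.31,1.13,0],0],[[-5.31,1.13,0],0],[[-5.31,1.13,0],0],[[-5.31,1.13,0],0],[[-5.31,1.13,0],0],[[0,0,0],0.018],[[0,0,0],0]]'
python3 - <<'E'
from h import *
s=r.sense();print(s["position"],"xang",2*np.arctan2(s["tool_rot"][1],s["tool_rot"][0]),s["ft_force"],s["width"])
ims=[]
for n in("top","side"):
    a,d=r.camera(n); W=cloud(n,d); x,y,zz=W[...,0],W[...,1],W[...,2]; hsv=cv2.cvtColor(a,cv2.COLOR_RGB2HSV).astype(int);H,S,V=hsv[...,0],hsv[...,1],hsv[...,2]
    def rect(m,name):
        p=W[m]
        if len(p)<8: print(n,name,len(p));return
        print(n,name,len(p),"z",np.percentile(p[:,2],[5,50,95]).round(4),[np.round(q,2) for q in cv2.minAreaRect((p[:,:2]*1000).astype(np.float32))])
    near=np.hypot(x-.511,y-.201)<.15
    rect(near&(H<14)&(S>120)&(zz>.08)&(zz<.096)&(V<170),"plate")
    near=np.hypot(x-.511,y-.201)<.06
    dk=near&(V<70)&(zz>.08)
    rect(dk,"collar")
    dk=near&(V<70)&(zz<.085); rect(dk,"hole")
    rect((H>=8)&(H<20)&(S>180)&(V>170)&(zz>.1)&(y<0)&(x>.2),"orange")
    ims.append(a[100:384,40:380] if n=="top" else a[100:384,80:420])
cv2.imwrite("pics/d.png",cv2.resize(np.hstack(ims),(800,334))[...,::-1])
E
```

```text
t: 8.25
position: [0.4297, 0.1951, 0.2532]
tool_rot: [0.682, 0.731, 0.002, 0.001]
ft_force: [-0.2, -0.1, -0.1]
width: 0.0445
gripper_force: 0.0
t: 9.5
position: [0.5486, -0.2218, 0.2501]
tool_rot: [0.688, 0.725, -0.0, -0.001]
ft_force: [0.3, 0.7, -0.2]
width: 0.0441
gripper_force: 0.0
[ 0.5485774  -0.22180535  0.25007656] xang 1.622770539460726 [ 0.3477198   0.65483105 -0.20077381] 0.04410246816869544
top plate 1713 z [0.085  0.0875 0.09  ] [array([511.01, 200.66]), array([160.49, 177.21]), np.float64(3.76)]
top collar 215 z [0.0871 0.0907 0.0933] [array([509.78, 200.38]), array([28.97, 63.44]), np.float64(3.34)]
top hole 97 z [0.0233 0.0265 0.08  ] [array([513.62, 220.33]), array([20.48, 47.38]), np.float64(7.51)]
top orange 0
side plate 5561 z [0.0847 0.0871 0.0891] [array([511.49, 201.05]), array([164.66, 179.89]), np.float64(3.8)]
side collar 355 z [0.0826 0.0896 0.0922] [array([508.83, 201.15]), array([32.25, 64.3 ]), np.float64(2.76)]
side hole 65 z [0.0476 0.081  0.0843] [array([518.48, 196.67]), array([31.46, 76.2 ]), np.float64(12.11)]
side orange 54 z [0.1124 0.1152 0.1176] [array([ 547.78, -223.95]), array([13.77, 45.28]), np.float64(1.26)]
```

View pics/d.png

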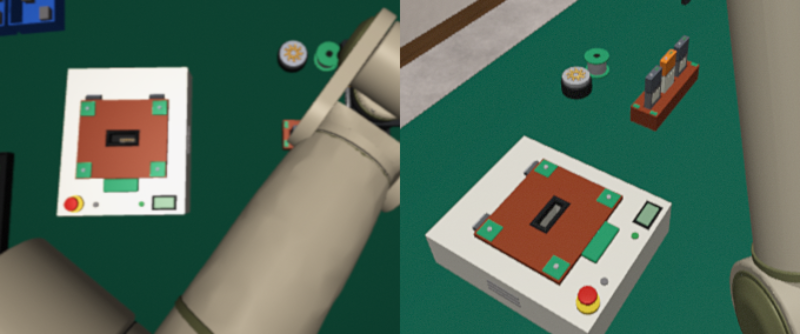

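The cover is level with the slot open at about (123,138) in the left picture, and nothing else has moved. I'll go down and grip the module.

```bash
python3 -m jog '[[[-0.07,0,4],0],[[0,0,4],0],[[0,0,4],0],[[0,0,3],0],[[0,0,1.5],0],[[0,0,0.6],0],[[0,0,0],0]]' && python3 -m jog '[[[0,0,0],0],[[0,0,0],0],[[0,0,0],0],[[0,0,0],0],[[0,0,0],0],[[0,0,0],0]]' 1 30
```

```text
t: 10.48
position: [0.5492, -0.2231, 0.0809]
tool_rot: [0.688, 0.725, 0.0, 0.001]
ft_force: [0.6, -0.4, -0.3]
width: 0.0439
gripper_force: 0.0
t: 11.22
position: [0.549, -0.2232, 0.0805]
tool_rot: [0.688, 0.725, 0.0, 0.0]
ft_force: [-0.2, 0.5, 3.4]
width: 0.014
gripper_force: 30.0
```

```bash
python3 -m jog '[[[0,0,-1],0],[[0,0,-2],0],[[0,0,-4],0],[[0,0,-4],0],[[0,0,-4],0],[[0,0,-1],0],[[0,0,0],0]]' && python3 -m jog '[[[3,-0.1,0],0],[[5.5,-0.2,0],0],[[5.5,-0.2,0],0],[[5.5,-0.2,0],0],[[5.5,-0.2,0],0],[[5.5,-0.2,0],0],[[5.5,-0.2,0],0],[[4.55,-0.2,0],0],[[2,-0.1,0],0],[[0,0,0],-0.014]]' && python3 -m jog '[[[0,0,1],0],[[0,0,1],0],[[0,0,1],0],[[0,0,0.5],0],[[0,0,0],0],[[0,0,0],0]]'
cat > m.py <<'E'
import sys
from h import *
s=r.sense();print(s["t"],s["position"].round(4),"xang",round(2*np.arctan2(s["tool_rot"][1],s["tool_rot"][0]),4),s["ft_force"].round(1),s["gripper_force"])
ims=[]
for n in("top","side"):
    a,d=r.camera(n); np.savez(n+"2.npz",a=a,d=d); W=cloud(n,d); x,y,zz=W[...,0],W[...,1],W[...,2]; hsv=cv2.cvtColor(a,cv2.COLOR_RGB2HSV).astype(int);H,S,V=hsv[...,0],hsv[...,1],hsv[...,2]
    near=np.hypot(x-.511,y-.201)<.06
    m=near&(S<50)&(V>100)&(zz>.1)&(zz<.25); print(n,m.sum(),W[m].min(0).round(4) if m.any() else"",np.median(W[m],0).round(4),W[m].max(0).round(4))
    m=near&(S>180)&(H>=8)&(H<20)&(V>120)&(zz>.15); print(n,"orange",m.sum(),W[m].min(0).round(4) if m.any() else"",W[m].max(0).round(4) if m.any() else "")
    u,v=map(int,pix(n,(.511,.201,.12))); print(u,v); v=min(max(v,70),314);u=max(u,70); ims.append(cv2.resize(a[v-70:v+70,u-70:u+70],(400,400)))
cv2.imwrite(f"pics/{sys.argv[1]}.png",np.hstack(ims)[...,::-1])
E
python3 m.py e
```

```text
t: 12.1
position: [0.5487, -0.2231, 0.2397]
tool_rot: [0.688, 0.725, -0.0, -0.0]
ft_force: [-0.6, 0.3, -1.1]
width: 0.0139
gripper_force: 30.0
t: 13.35
position: [0.5105, 0.2011, 0.2391]
tool_rot: [0.683, 0.731, -0.001, -0.0]
ft_force: [0.7, -0.1, -1.3]
width: 0.0139
gripper_force: 30.0
t: 14.1
position: [0.511, 0.201, 0.2056]
tool_rot: [0.683, 0.73, 0.0, 0.0]
ft_force: [-0.3, -0.4, -1.6]
width: 0.0132
gripper_force: 30.0
14.1 [0.511  0.201  0.2056] xang 1.6368 [-0.3 -0.4 -1.6] 29.997015902772546
top 79 [0.5037 0.1778 0.1365] [0.5058 0.1798 0.1659] [0.5165 0.205  0.1967]
top orange 35 [0.4984 0.1668 0.2098] [0.5189 0.2008 0.3051]
139 214
side 499 [0.5004 0.1771 0.1303] [0.5039 0.2116 0.1673] [0.5337 0.2241 0.2473]
side orange 128 [0.5018 0.2087 0.2059] [0.5158 0.2244 0.2414]
204 270
```

View pics/e.png

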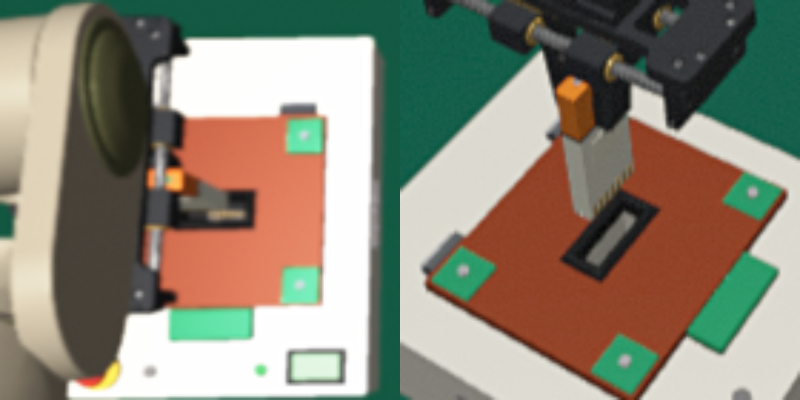

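The module hangs upright over the slot, foot about 40 mm above the collar (right picture, foot at (600,210), slot at (612,237)). I'll lower it to just above the mouth and compare the two in one view.

```bash
python3 -m jog '[[[0,0,1],0],[[0,0,1],0],[[0,0,1],0],[[0,0,0.4],0],[[0,0,0],0],[[0,0,0],0]]'; python3 m.py f
python3 - <<'E'
from h import *
for n in("top","side"):
    z=np.load(n+"2.npz");a=z["a"];W=cloud(n,z["d"]);x,y,zz=W[...,0],W[...,1],W[...,2]; hsv=cv2.cvtColor(a,cv2.COLOR_RGB2HSV).astype(int);S,V,H=hsv[...,1],hsv[...,2],hsv[...,0]
    c,s=np.cos(.066),np.sin(.066); fx=(x-.511)*c+(y-.201)*s; fy=-(x-.511)*s+(y-.201)*c
    near=(abs(fx)<.03)&(abs(fy)<.05)&(S<60)&(V>90)
    for lo in(.1,.115,.13,.145):
        m=near&(zz>lo)&(zz<lo+.015); f=m&(abs(fy)<.018)
        print(n,lo,m.sum(),"fx face",np.median(fx[f]).round(4) if f.any() else "","fx,fy range",np.percentile(fx[m],[2,98]).round(4),np.percentile(fy[m],[1,99]).round(4))
    m=(abs(fx)<.025)&(abs(fy)<.045)&(V<70)&(zz>.085)&(zz<.096); print("collar fx,fy",np.percentile(fx[m],[1,99]).round(4),np.percentile(fy[m],[1,99]).round(4),m.sum())
E
```

```text
t: 14.95
position: [0.511, 0.201, 0.1715]
tool_rot: [0.683, 0.73, 0.0, 0.0]
ft_force: [0.5, 0.2, -0.8]
width: 0.0143
gripper_force: 30.0
14.95 [0.511  0.201  0.1715] xang 1.6368 [ 0.5  0.2 -0.8] 29.997138907201588
top 69 [0.4636 0.1719 0.1042] [0.5068 0.1794 0.1419] [0.5664 0.2029 0.2499]
top orange 30 [0.4977 0.1668 0.1759] [0.5246 0.2003 0.2535]
139 214
side 455 [0.4654 0.1746 0.1013] [0.5039 0.2121 0.1345] [0.5559 0.235  0.2498]
side orange 178 [0.5014 0.2068 0.1716] [0.5167 0.2245 0.2084]
204 270
top 0.1 16 fx face -0.0067 fx,fy range [-0.0072  0.0042] [-0.0219  0.0014]
top 0.115 16 fx face -0.0069 fx,fy range [-0.0072  0.003 ] [-0.0224  0.002 ]
top 0.13 17 fx face -0.007 fx,fy range [-0.0071  0.0049] [-0.0223 -0.0032]
top 0.145 20 fx face -0.0071 fx,fy range [-0.0074  0.004 ] [-0.0222 -0.0066]
collar fx,fy [-0.0157  0.013 ] [-0.0315  0.0143] 97
side 0.1 86 fx face -0.0072 fx,fy range [-0.008   0.0042] [-0.023  0.023]
side 0.115 111 fx face -0.0072 fx,fy range [-0.0085  0.0048] [-0.0222  0.022 ]
side 0.13 117 fx face -0.0074 fx,fy range [-0.0086  0.0036] [-0.0204  0.0222]
side 0.145 91 fx face -0.0077 fx,fy range [-0.0085  0.0045] [-0.0205  0.0226]
collar fx,fy [-0.0178  0.0119] [-0.031   0.0325] 203
```

View pics/f.png

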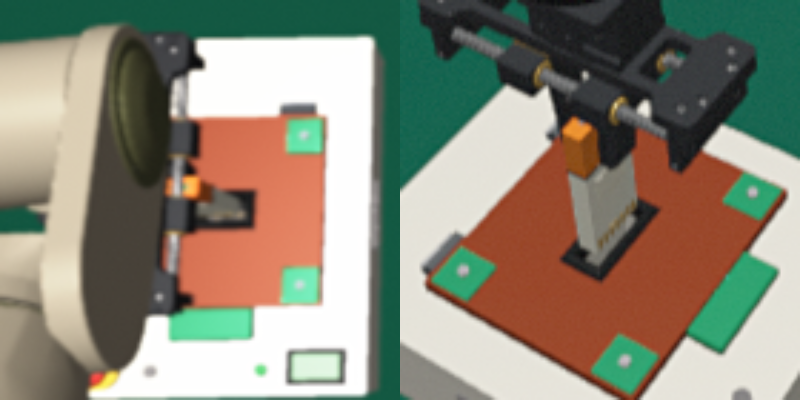

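The module sits centred over the slot and plumb, all within about 1 mm. I'll insert it slowly, watching the force.

```bash
python3 -m jog '[[[0,0,0.3],0],[[0,0,0.2],0],[[0,0,0.2],0],[[0,0,0],0]]'; python3 -m jog '[[[0,0,0.2],0],[[0,0,0.2],0],[[0,0,0],0]]'
```

```text
t: 15.55
position: [0.5107, 0.2009, 0.164]
tool_rot: [0.683, 0.73, -0.0, -0.0]
ft_force: [0.2, 0.4, -0.9]
width: 0.0134
gripper_force: 30.0
t: 15.92
position: [0.5107, 0.2009, 0.16]
tool_rot: [0.683, 0.73, -0.0, -0.0]
ft_force: [0.9, -0.1, -0.8]
width: 0.0139
gripper_force: 30.0
```

```bash
python3 -m jog '[[[0,0,0.25],0],[[0,0,0.25],0],[[0,0,0],0]]'; python3 -m jog '[[[0,0,0.3],0],[[0,0,0.3],0],[[0,0,0.3],0],[[0,0,0.3],0],[[0,0,0],0]]';  python3 -m jog '[[[0,0,0.4],0],[[0,0,0.4],0],[[0,0,0.4],0],[[0,0,0.2],0],[[0,0,0],0]]'
```

```text
t: 16.3
position: [0.5107, 0.2009, 0.1549]
tool_rot: [0.683, 0.73, -0.0, -0.0]
ft_force: [-0.6, 0.5, -0.4]
width: 0.0136
gripper_force: 30.0
t: 16.92
position: [0.5107, 0.2009, 0.143]
tool_rot: [0.683, 0.73, -0.0, -0.0]
ft_force: [0.1, 0.9, -0.1]
width: 0.0139
gripper_force: 30.0
t: 17.55
position: [0.5108, 0.2009, 0.1291]
tool_rot: [0.683, 0.73, -0.0, -0.0]
ft_force: [-0.5, 0.5, -1.1]
width: 0.0136
gripper_force: 30.0
```

```bash
python3 -m jog '[[[0,0,0.4],0],[[0,0,0.4],0],[[0,0,0.4],0],[[0,0,0.2],0],[[0,0,0],0],[[0,0,0],0]]'; python3 -m jog '[[[0,0,0.1],0],[[0,0,0.1],0],[[0,0,0],0],[[0,0,0],0]]';  python3 -m jog '[[[0,0,0.1],0],[[0,0,0.1],0],[[0,0,0],0],[[0,0,0],0]]'
```

```text
t: 18.3
position: [0.5109, 0.201, 0.1154]
tool_rot: [0.683, 0.73, 0.0, 0.0]
ft_force: [0.1, -0.3, -1.1]
width: 0.0139
gripper_force: 30.0
t: 18.8
position: [0.5108, 0.2009, 0.1132]
tool_rot: [0.683, 0.73, -0.0, -0.0]
ft_force: [-0.2, 0.1, -1.2]
width: 0.0134
gripper_force: 30.0
t: 19.3
position: [0.5109, 0.201, 0.1114]
tool_rot: [0.683, 0.73, 0.0, 0.0]
ft_force: [-0.2, -0.6, 2.5]
width: 0.0138
gripper_force: 30.0
```

```bash
python3 -m jog '[[[0,0,0.1],0],[[0,0,0.1],0],[[0,0,0.1],0],[[0,0,0],0],[[0,0,0],0],[[0,0,0],0],[[0,0,0],0]]'; python3 -c "
from h import *
for i in range(8): r.camera('top'); s=r.sense(); print(s['position'].round(4),s['ft_force'].round(1),s['gripper_force'])"; python3 m.py g
```

```text
t: 20.18
position: [0.5109, 0.201, 0.1084]
tool_rot: [0.683, 0.73, 0.0, 0.0]
ft_force: [-0.5, 0.2, 5.9]
width: 0.0138
gripper_force: 30.0
[0.511  0.201  0.1084] [-0.  -0.2  6.1] 29.998933179304004
[0.5109 0.201  0.1084] [-0.4  0.2  5.9] 29.99896296299994
[0.5109 0.201  0.1084] [-0.7  0.8  4.2] 29.998815190047026
[0.5109 0.201  0.1084] [ 0.1 -0.1  4.9] 29.998927982524037
[0.5109 0.201  0.1084] [-0.7  0.5  5. ] 29.998877830803394
[0.511  0.201  0.1084] [-0.3 -1.1  5.3] 29.998900978825986
[0.5109 0.201  0.1084] [-0.9 -0.8  4.4] 29.998902012594044
[0.5109 0.201  0.1084] [-0.5 -0.1  5.1] 29.998922422528267
20.575 [0.5109 0.201  0.1084] xang 1.6368 [-0.5 -0.1  5.1] 29.998922422528267
top 84 [0.4585 0.1715 0.1851] [0.5104 0.1775 0.189 ] [0.5685 0.1858 0.1968]
top orange 1 [0.4984 0.1665 0.1902] [0.4984 0.1665 0.1902]
139 214
side 180 [0.4552 0.1718 0.1003] [0.5093 0.2219 0.1886] [0.5642 0.2362 0.2341]
side orange 0  
204 270
```

View pics/g.png

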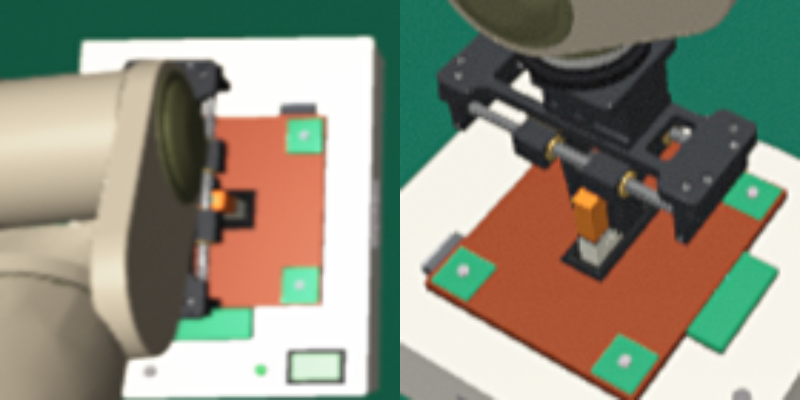

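The module stands upright through the slot with its head at (590,213), still gripped. The force of about 6 N puts the contacts roughly 3.8 mm down, so I'm handing it in.

```bash
python3 -c "
from cell import r
print(r.finish_job())"
```

```text
the job is handed in; nothing more can be done
None
```

I handed the job in at about 20.6 s with the cover down on its stop and the orange-headed module upright through the slot, gripped at 30 N and pressing the spring contacts down about 3.8 mm (estimated from the push force); no verdict was returned.

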